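Slide a food container onto the warming plate and switch it on

ROBOT

A 6-joint arm with a two-finger parallel gripper is mounted at the origin on the work surface. World frame = base frame: x ahead of the robot, y to its left, z up, the work surface at z = 0. Lengths are in m, angles in rad, forces in N, time in s.
With the tool pointing down it reaches from about 0.35 to 0.975 m from the base axis. Payload 4.9 kg.
Tool frame: the origin (TCP) lies at the very end of the fingers, on their centre line; the grasp point (between the pads) lies 19 mm behind it; x points along the fingers, y is the direction in which the jaws open and shut, and the axes are right-handed (so a half turn about x gives the same grasp; the last joint's range is limited). The gripper opens to 85 mm and grips with 20 to 120 N. Pads are 22 mm wide; open, the fingers measure 114 mm over their backs; the gripper's body (76 mm by 85 mm) begins 54 mm behind the grasp point. The pads swing forward as they close: fully open they stand 13 mm farther back than shut.
Start: joints at [-1.373, 0.053, 1.613, -0, 1.476, -0.119], TCP at [0.195, -0.594, 0.231] pointing down, gripper open.
Joint ranges: [-3.01, 3.01], [-1.01, 2.22], [0.06, 2.58], [-1.02, 4.17], [0.09, 2.62], [-3.14, 3.14]. Speed limits (rad/s): [2.57, 2.57, 3.14, 3.14, 3.14, 3.14].

INTERFACE

Orientations are given as a rotation vector (axis times angle).
In Python, from station import ctrl, get_image, calibration, finish_job, search_frame, cut_out, mark_of gives the robot as it stands. The module is installed in compiled form; this text tells all that it offers.
- The arm moves only by the tool arm_command, never from a script. Its argument "plan" is a list that holds one entry, the list of rows, each a list of 7 numbers: the shift along the tool's x, y, z in m, then the turn, a rotation vector about the tool's x, y, z in degrees, then the finger opening in m, from 0 to 0.0854. A call has 1 to 20 rows; each row shifts and turns the pose as measured when the row begins, along the tool's axes as they then stand; what a row does not reach is not made up. A row lasts 1/12 s, in which the tool goes at most 41.7 mm and 7.16 degrees, less where a joint would pass 70% of its speed; a pose out of reach is approached as far as the arm can. A call with a gripper value outside its range is refused whole. The fingers move at their own pace and stop on an object; "squeeze" is the grip in N (left out, the last holds). Time passes only in rows, so rows that do not move let the fingers close. It gives the time, the measured TCP pose, the force and the opening at its end, in the units of the state.
- ctrl.get_obs(): the state, without advancing time (a new reading comes with each control period).
- get_image(name): name is "side" or "top"; returns the picture (400x640x3 uint8, red, green, blue); there is no depth.
- calibration(name): a dict with "fx", "fy", "cx", "cy" (pixels), "k1" (the pictures are not rectified: a ray, as slopes to the right and down, at radius r is drawn at 1 + k1 r^2 times it, then the intrinsics apply), "cam_to_world" (4x4, takes a point from camera to world coordinates). Camera axes: x right, y down, z forward; pixel columns grow to the right and rows downward; lengths in m; the calibration is good to about 2 mm. A picture is of the moment at which its call begins. calibration takes no time and is no camera call.
- finish_job(): hands the job in, once; it reports no verdict.
Trained networks look in the newest picture that a camera, given by its name, has taken for a name from the list of things; names that differ only in an ending like _2 or _b are one class to them, and where a whole thing is asked for, a point or a joint stands for the part that bears it (a point fixed in the world has none). Each returns a list of dicts, best first, with "conf" (0 to 1); they miss things now and then, are a little off and sometimes report something else, mostly with a low value. They report only what shows in the picture. A call takes as long as a camera call. They do not tell look-alikes from the thing itself.
- search_frame(camera, thing): "at" ([x, y, z] in m, in the coordinates of the camera as it stood for that picture, good to about 4 mm: the middle of the surface that is visible of it).
- cut_out(camera, thing): "mask" (400x640 bool, what is visible of it).
- mark_of(camera, thing): "at" ([x, y, z] in m, in the coordinates of the camera as it stood for that picture, good to about 4 mm: a listed point, or the origin of a listed thing).
The state is a dict: "t": time; "q": joint angles; "dq": joint speeds; "effort": joint torques, N m; "tool_pos": TCP position; "tool_rot": TCP orientation; "contact_force": force on the tool from outside, world axes, zero at the start; "wrist_torque": the same for the moment, N m; "opening": finger opening in m.
Only numpy, scipy, OpenCV 4.12 (cv2) and the standard library are available. Lean on these libraries where they do the work, as an engineer would, in place of code of your own. Each camera call takes 0.05 s, during which the arm holds its last target. There are 200 camera calls.

TASK

Put the lidded steel container on to warm: push it along the counter, through the narrow opening between the end posts of the guard rail, until its whole base is on the black glass of the warming plate, then press the plate's power button fully down and let it come up again. Push only against the container's sides: do not take or push it by the lid knob, do not lift or tip it and do not force it against the posts. Leave the other things on the counter where they are.

Things in the scene. Friction and masses are not known exactly. Their poses are not given: they have to be found in the camera images.
- container: Closed, full stainless food container: 100 mm along its x, 120 mm along its y, upright corners rounded 18 mm, plumb sides; 66 mm high with its clipped-on lid, 83 mm with the lid's knob. 0.4 to 0.75 kg; slides when pushed with a few N. Origin: centre of its underside. Starts on the counter left or right of the warming plate, its y axis within 40 degrees of the plate's y axis.
- lid_knob: The black knob in the middle of the container's lid, 24 mm across, its top 17 mm above the lid; part of the lid. Origin on the lid, at the knob's foot (66 mm above the counter). Not to be taken hold of or pushed.
- corner_a (a point): Corner of the container's underside at its +x +y (50, 60 mm from the container's origin), where the sides would meet if the corner were not rounded.
- corner_b (a point): Corner of the container's underside at its +x -y (50, -60 mm).
- corner_c (a point): Corner of the container's underside at its -x -y (-50, -60 mm).
- corner_d (a point): Corner of the container's underside at its -x +y (-50, 60 mm).
- warmer: Built-in warming plate, fixed: black glass flush with the counter (no step), 156 mm along its x, 190 mm along its y; origin at the middle of the glass, counter height. Steel guard rails, 10 mm bar with its top 45 mm up, run along both long sides (centre lines x = -86 and +86 mm). A control box, 56 x 110 x 30 mm high, stands outside the rail on the robot's side, centre at x = -132 mm.
- opening_left (a point): Middle of the opening at the plate's +y end (robot's left), at counter height; 105 mm from the plate's origin. Here the two rails turn inwards to end posts 12 mm thick and 46 mm high, at 61 mm either side of this point along the plate's x: 110 mm clear between the posts, for the container's 100 mm width.
- opening_right (a point): The same kind of opening at the plate's -y end (robot's right), 105 mm from the plate's origin, also 110 mm clear between two 12 mm posts, 46 mm high. Between the two openings, inside the rails, nothing stands on the glass.
- switch_top (a point): Centre of the top of the black round power button (26 mm across) on the warming plate's control box, at x = -132, y = +28 mm in the plate's frame, 52 mm above the counter. A fixed steel collar, 42 mm across, surrounds the button; its top is 10 mm below this point.
- switch (a joint): Travel of the power button: 0 when up, 0.006 m fully down; spring return, about 4 N to press fully. It counts as pressed beyond 0.004.
- mixing_bowl: Bystander: open steel mixing bowl, 124 mm across, 52 mm high; stands on the other side of the warming plate from the container. Origin at the centre of its underside.
- timer_left: Bystander: white kitchen timer lying flat, 62 x 66 x 18 mm, near the robot on its left. Origin at the centre of its underside.
- timer_right: Bystander: white kitchen timer lying flat, 62 x 66 x 18 mm, near the robot on its right. Origin at the centre of its underside.
- sauce_bottle_a: Bystander: yellow squeeze bottle, 58 mm across, 193 mm high, at the back on the left. Origin at the centre of its underside.
- sauce_bottle_b: Bystander: red squeeze bottle, 58 mm across, 193 mm high, at the back on the right. Origin at the centre of its underside.
- sauce_dish: Bystander: small white dish, 76 mm across, 26 mm high, just beyond the warming plate. Origin at the centre of its underside.
- film_box: Bystander: long white and orange carton, 220 x 50 x 50 mm, lying at the back, with its length across the counter (along y). Origin at the centre of its underside.
Things that resemble listed ones, but are neither listed nor needed, are in the scene too. What is shaped like the container but green is not meant.

How it is judged:
On the way, in this order (a step that is already met when the one before it is completed fails the run):
1. the container passes between the two end posts of an opening (((y of container in the frame of warmer between 0.085 and 0.125 m and x of container in the frame of warmer between -0.012 and 0.012 m) or (y of container in the frame of warmer between -0.125 and -0.085 m and x of container in the frame of warmer between -0.012 and 0.012 m))).
2. its whole base is on the glass, at rest (x of corner_a in the frame of warmer between -0.081 and 0.081 m and y of corner_a in the frame of warmer between -0.099 and 0.099 m and x of corner_b in the frame of warmer between -0.081 and 0.081 m and y of corner_b in the frame of warmer between -0.099 and 0.099 m and x of corner_c in the frame of warmer between -0.081 and 0.081 m and y of corner_c in the frame of warmer between -0.099 and 0.099 m and x of corner_d in the frame of warmer between -0.081 and 0.081 m and y of corner_d in the frame of warmer between -0.099 and 0.099 m and linear speed of container below 0.02 m/s), for 0.2 s.
3. the power button is pressed down (x of corner_a in the frame of warmer between -0.081 and 0.081 m and y of corner_a in the frame of warmer between -0.099 and 0.099 m and x of corner_b in the frame of warmer between -0.081 and 0.081 m and y of corner_b in the frame of warmer between -0.099 and 0.099 m and x of corner_c in the frame of warmer between -0.081 and 0.081 m and y of corner_c in the frame of warmer between -0.099 and 0.099 m and x of corner_d in the frame of warmer between -0.081 and 0.081 m and y of corner_d in the frame of warmer between -0.099 and 0.099 m and value of joint switch above 0.004 m).
At the end, for the whole second after the job is handed in: All four corners of the container's underside are over the black glass (3 to 4 mm allowance), the container stands flat on it and at rest, and the power button, pressed beyond 4 of its 6 mm after the container was in place, is up again (under 2 mm) (all of step 2 and angle between container's own z axis and vertical below 0.08 rad and height (world z) of container below 0.006 m and value of joint switch below 0.002 m); the robot touches nothing.
It fails at once if the container is lifted (over 8 mm) or tipped (over 8 degrees) (height (world z) of container above 0.008 m or angle between container's own z axis and vertical above 0.14 rad).
It fails at once if the lid knob is gripped or pushed (over 1.5 N) (contact force between the fingers and lid_knob above 1.5 N).
It fails at once if the container is forced against the guard rail (over 40 N) (contact force between container and warmer above 40 N).
It fails at once if the power button is pressed before the container is wholly on the glass (value of joint switch above 0.004 m and not (x of corner_a in the frame of warmer between -0.081 and 0.081 m and y of corner_a in the frame of warmer between -0.099 and 0.099 m and x of corner_b in the frame of warmer between -0.081 and 0.081 m and y of corner_b in the frame of warmer between -0.099 and 0.099 m and x of corner_c in the frame of warmer between -0.081 and 0.081 m and y of corner_c in the frame of warmer between -0.099 and 0.099 m and x of corner_d in the frame of warmer between -0.081 and 0.081 m and y of corner_d in the frame of warmer between -0.099 and 0.099 m)).
It fails at once if another thing on the counter is pushed away (over 20 mm) or tipped (distance of any of mixing_bowl, timer_left, timer_right, sauce_bottle_a, sauce_bottle_b, sauce_dish, film_box from where it was at the start of the episode above 0.02 m or angle between any of mixing_bowl, timer_left, timer_right, sauce_bottle_a, sauce_bottle_b, sauce_dish, film_box's own z axis and vertical above 0.3 rad).
It also fails if it takes over 72 s, if anything falls off the work surface, if the arm or the gripper's body presses on something with over 40 N, if the wrist force passes 120 N, or if a joint passes its speed limit or range.

## Working session

There is one attempt and no reset: what is moved stays moved. The work goes in short steps, Python scripts to look and compute and a tool call to move; the robot and the scene stay as the last step left them, time stands still between calls to the robot, and variables do not carry over. Pictures are saved under pics/ and viewed, about 8 in all and at most 12, crops included, and the job is handed in when it is done.

Besides the shell and the picture viewer there is one more tool, called after ">>>" by a JSON object that holds its "name" and its "arguments". arm_command: Moves the arm, as the interface text tells. Its arguments: {"type":"object","properties":{"plan":{"type":"array","items":{"type":"array","items":{"type":"array","items":{"type":"number"}}}},"squeeze":{"type":"number"}},"required":["plan"]}

```bash
mkdir -p pics
cat > h.py <<'E'
import numpy as np, cv2
from station import ctrl,get_image,calibration,finish_job,search_frame,cut_out,mark_of
from scipy.spatial.transform import Rotation as R
def w(cam,p):
    T=np.array(calibration(cam)["cam_to_world"]); return T[:3,:3]@np.array(p)+T[:3,3]
def ray(cam,u,v,z):
    c=calibration(cam); x=(u-c["cx"])/c["fx"]; y=(v-c["cy"])/c["fy"]
    K=np.array([[c["fx"],0,c["cx"]],[0,c["fy"],c["cy"]],[0,0,1]])
    x,y=cv2.undistortPoints(np.array([[[u,v]]],float),K,np.array([c["k1"],0,0,0.]))[0,0]
    T=np.array(c["cam_to_world"]); d=T[:3,:3]@[x,y,1]; o=T[:3,3]; return o+d*(z-o[2])/d[2]
def proj(cam,p):
    c=calibration(cam); T=np.array(c["cam_to_world"]); q=T[:3,:3].T@(np.array(p)-T[:3,3]); a=q[:2]/q[2]
    a=a*(1+c["k1"]*(a@a)); return np.array([c["fx"]*a[0]+c["cx"],c["fy"]*a[1]+c["cy"]])
def save(cam,n): cv2.imwrite("pics/"+n+".png",get_image(cam)[:,:,::-1])
E
python3 - <<'E'
from h import *
for c in("top","side"):
    save(c,c+"0"); T=np.array(calibration(c)["cam_to_world"]);print(c,T[:3].round(3).tolist())
    for n in "container lid_knob corner_a corner_b corner_c corner_d warmer opening_left opening_right switch_top mixing_bowl timer_left sauce_dish".split():
        print(n,[(round(d["conf"],2),w(c,d["at"]).round(3).tolist()) for d in mark_of(c,n)[:4]])
o=ctrl.get_obs();print(o["t"],o["tool_pos"],o["tool_rot"])
E
```

```text
top [[-0.001, -0.999, 0.047, 0.509], [-1.0, 0.001, -0.005, 0.109], [0.005, -0.047, -0.999, 1.579]]
container [(0.95, [0.391, 0.586, 0.002]), (0.9, [0.752, 0.379, 0.003]), (0.87, [0.367, 0.391, -0.005]), (0.75, [0.576, 0.286, 0.004])]
lid_knob [(0.72, [0.78, -0.171, -0.002]), (0.61, [0.389, 0.582, 0.072]), (0.54, [0.753, 0.38, 0.066]), (0.52, [0.575, 0.285, 0.07])]
corner_a [(0.98, [0.407, 0.324, 0.006]), (0.96, [0.682, 0.348, 0.002]), (0.93, [0.518, 0.238, -0.002]), (0.92, [0.613, 0.215, -0.002])]
corner_b [(0.98, [0.407, 0.324, 0.006]), (0.96, [0.682, 0.348, 0.002]), (0.93, [0.518, 0.238, -0.002]), (0.92, [0.613, 0.215, -0.002])]
corner_c [(0.98, [0.407, 0.324, 0.006]), (0.96, [0.682, 0.348, 0.002]), (0.93, [0.518, 0.238, -0.002]), (0.92, [0.613, 0.215, -0.002])]
corner_d [(0.98, [0.407, 0.324, 0.006]), (0.96, [0.682, 0.348, 0.002]), (0.93, [0.518, 0.238, -0.002]), (0.92, [0.613, 0.215, -0.002])]
warmer [(0.66, [0.563, -0.022, 0.001]), (0.53, [0.806, -0.017, 0.001])]
opening_left [(0.97, [0.564, 0.088, 0.002])]
opening_right [(0.82, [0.564, -0.122, 0.003])]
switch_top [(0.63, [0.428
[... 927 characters left out ...]
_d [(0.94, [0.511, 0.24, 0.003]), (0.92, [0.683, 0.348, -0.001]), (0.87, [0.725, 0.462, -0.001]), (0.72, [0.466, 0.569, 0.002])]
warmer [(0.7, [0.558, -0.017, 0.002])]
opening_left [(0.8, [0.558, 0.084, -0.002])]
opening_right [(0.92, [0.563, -0.122, -0.004]), (0.49, [0.576, 0.286, 0.066]), (0.46, [0.576, 0.286, 0.002])]
switch_top [(0.67, [0.807, -0.018, -0.002]), (0.43, [0.425, 0.01, 0.05]), (0.26, [0.734, 0.024, 0.0])]
mixing_bowl [(0.94, [0.527, -0.29, -0.003]), (0.65, [0.334, -0.171, -0.003])]
timer_left [(0.69, [0.339, 0.137, -0.002]), (0.38, [0.786, 0.141, 0.001])]
sauce_dish [(0.84, [0.735, 0.025, -0.0])]
1.4 [ 0.19469011 -0.59386979  0.23127896] [ 2.05036067  0.32754547 -2.0503996 ]
```

View pics/top0.png

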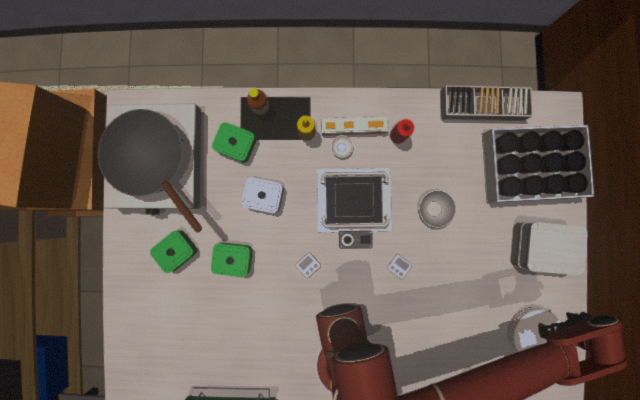

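View pics/side0.png

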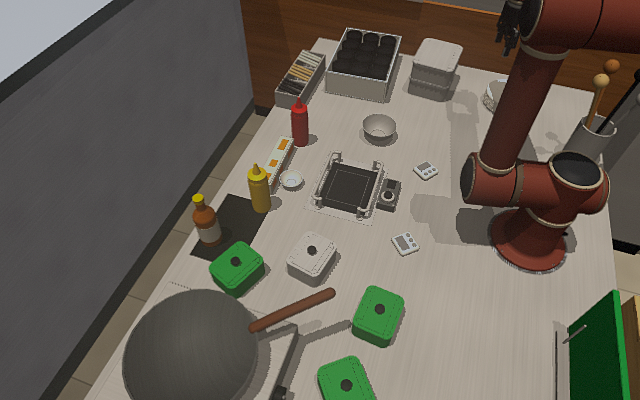

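The top view shows four container-shaped things: green at (234,142), (173,251) and (231,260), and one silver at (263,195), which is at (312,258) in the side view. The silver one fits, because the task rules out green. The plate is at (354,200), with the bowl on its other side at (437,209). Next I'll confirm this in a crop and measure the yaws.

```bash
cat >> h.py <<'E'
def fitbox(c0,cams=("top","side"),n=1):
    from scipy.optimize import least_squares
    pts=[]
    for c in cams:
        get_image(c)
        for d in mark_of(c,"corner_a"):
            p=w(c,d["at"])
            if d["conf"]>.3 and np.hypot(*(p-c0)[:2])<.105 and abs(p[2])<.02: pts.append(p[:2])
    return np.array(pts)
def lidrect(cam,c0,z=.066):
    get_image(cam); best=None
    for d in cut_out(cam,"container"):
        v,u=np.nonzero(d["mask"]); 
        p=ray(cam,u.mean(),v.mean(),.04)
        if np.hypot(*(p-c0)[:2])<.05: best=d["mask"];break
    return best
E
python3 - <<'E'
from h import *
c0=np.array([.576,.286,0])
print(fitbox(c0).round(3).tolist())
m=lidrect("top",c0)
ct=max(cv2.findContours(m.astype(np.uint8),0,2)[0],key=cv2.contourArea)[:,0,:]
P=np.array([ray("top",u,v,.05)[:2] for u,v in ct],np.float32); r=cv2.minAreaRect(P);print(r)
for n in("opening_left","opening_right","warmer","switch_top"):
  for c in("top","side"):
    get_image(c); print(n,c,[w(c,d["at"]).round(4).tolist() for d in mark_of(c,n)[:1]])
a=cv2.imread("pics/top0.png")[130:290,140:460]
cv2.imwrite("pics/crop1.png",cv2.resize(a,None,fx=2.5,fy=2.5,interpolation=2))
E
```

```text
[[0.516, 0.24], [0.609, 0.212], [0.626, 0.335], [0.537, 0.357], [0.508, 0.237]]
((0.5762408971786499, 0.2854171395301819), (0.12522199749946594, 0.10120614618062973), 78.60585021972656)
opening_left top [[0.5661, 0.0866, 0.001]]
opening_left side [[0.5579, 0.0847, 0.001]]
opening_right top [[0.5324, -0.2941, 0.0035]]
opening_right side [[0.5629, -0.1213, -0.0013]]
warmer top [[0.5635, -0.0218, 0.002]]
warmer side [[0.5573, -0.0149, -0.0001]]
switch_top top [[0.4292, 0.0107, 0.0536]]
switch_top side [[0.4259, 0.005, 0.0521]]
```

View pics/crop1.png

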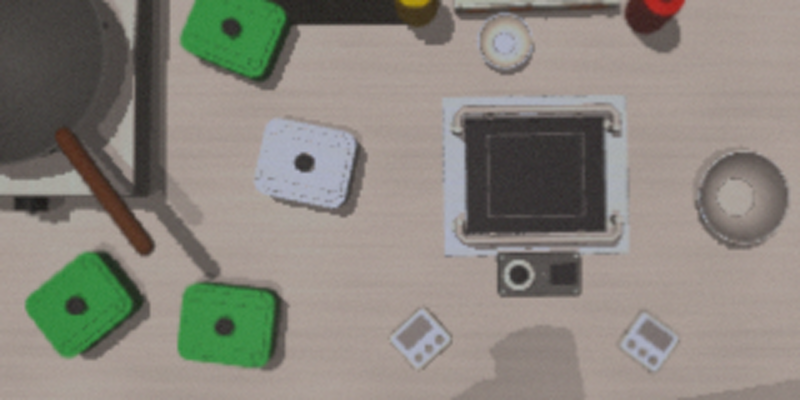

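The crop confirms it: the silver container is the one with a black knob at crop (303,162), and the plate is at (535,175). I'll refine the plate pose from the glass outline and check the start orientation.

Run:
```python
from h import *
o=ctrl.get_obs();print(R.from_rotvec(o["tool_rot"]).as_matrix().round(2).tolist(),o["opening"])
for c,z in(("top",.0),("side",0)):
    im=get_image(c); g=im.max(2); u0,v0=proj(c,[.562,-.019,0]);print(u0,v0,g[int(v0),int(u0)])
    m=((g<75)*255).astype(np.uint8); m=cv2.morphologyEx(m,cv2.MORPH_CLOSE,np.ones((5,5)))
    _,L=cv2.connectedComponents(m); k=(L==L[int(v0)+3,int(u0)+3]).astype(np.uint8)
    ct=max(cv2.findContours(k,0,2)[0],key=cv2.contourArea)[:,0,:]
    P=np.array([ray(c,u,v,z)[:2] for u,v in ct],np.float32); print(c,cv2.minAreaRect(P),P.min(0),P.max(0))
# top-rect edges at rail height: bright plate rim
for c in("top","side"):
  get_image(c);m=lidrect(c,np.array([.576,.286,0])); v,u=np.nonzero(m)
  print(c,[ (round(d["conf"],2),w(c,d["at"]).round(4).tolist()) for n in("container","lid_knob") for d in mark_of(c,n) if np.hypot(*(w(c,d["at"])[:2]-[.576,.286]))<.03])
```

```text
[[-0.0, 0.31, -0.95], [0.0, -0.95, -0.31], [-1.0, -0.0, -0.0]] 0.08574265691373285
353.48759928062935 199.64163396183562 56
top ((0.5626142024993896, -0.01912762224674225), (0.18692463636398315, 0.15272603929042816), 89.9947280883789) [ 0.4862492  -0.11258913] [0.63898206 0.07434171]
346.9143364725259 187.02635964103058 57
side ((0.555492639541626, -0.03323015570640564), (0.24510012567043304, 0.17774389684200287), 87.11643981933594) [ 0.47060293 -0.15964286] [0.6475925  0.09308667]
top [(0.51, [0.5756, 0.2835, 0.0681])]
side [(0.73, [0.5741, 0.2852, 0.0019]), (0.49, [0.5776, 0.2851, 0.0684])]
```

>>> {"name": "arm_command", "arguments": {"plan": [[[0,-0.0272,-0.023,0,0,0,0.055],[0,-0.0272,-0.023,0,0,0,0.055],[0,-0.0272,-0.023,0,0,0,0.055],[0,-0.0272,-0.023,0,0,0,0.055],[0,-0.0272,-0.023,0,0,0,0.055],[0,-0.0272,-0.023,0,0,0,0.055],[0,-0.0272,-0.023,0,0,0,0.055],[0,-0.0272,-0.023,0,0,0,0.055],[0,-0.0272,-0.023,0,0,0,0.055],[0,-0.0272,-0.023,0,0,0,0.055],[0,-0.0272,-0.023,0,0,0,0.055],[0,-0.0272,-0.023,0,0,0,0.055],[0,-0.0272,-0.023,0,0,0,0.055],[0,-0.0272,-0.023,0,0,0,0.055],[0,-0.0272,-0.023,0,0,0,0.055]]]}}

```text
t: 4.35
tool_pos: [0.4016, -0.0838, 0.2311]
tool_rot: [2.063, 0.306, -2.05]
contact_force: [0.8, 0.2, -0.1]
opening: 0.0553
```

>>> {"name": "arm_command", "arguments": {"plan": [[[0,-0.0272,-0.023,0,0,0,0.055],[0,-0.0272,-0.023,0,0,0,0.055],[0,-0.0272,-0.023,0,0,0,0.055],[0,-0.0272,-0.023,0,0,0,0.055],[0,-0.0272,-0.023,0,0,0,0.055],[0,-0.0272,-0.023,0,0,0,0.055],[0,-0.0272,-0.023,0,0,0,0.055],[0,-0.0272,-0.023,0,0,0,0.055],[0,-0.0272,-0.023,0,0,0,0.055],[0,-0.0272,-0.023,0,0,0,0.055],[0,-0.0272,-0.023,0,0,0,0.055],[0,0,0,-6.7,0,0,0.055],[0,0,0,-6.7,0,0,0.055],[0,0,0,-6.7,0,0,0.055],[0,0,0,-6.7,0,0,0.055],[0,0,0,-6.7,0,0,0.055],[0,0,0,-6.7,0,0,0.055],[0,0,0,-6.7,0,0,0.055],[0,0,0,-6.7,0,0,0.055],[0,0,0,-6.7,0,0,0.055]]]}}

```text
t: 6.02
tool_pos: [0.5589, 0.309, 0.2304]
tool_rot: [1.324, 1.119, -1.312]
contact_force: [-0.6, -0.0, 0.2]
opening: 0.0552
```

```bash
cat >> h.py <<'E'
def rel(tx,ty,tz,yaw):
    "tool-axis shift and turn to reach target pusher pose (yaw of push frame)"
    o=ctrl.get_obs(); M=R.from_rotvec(o["tool_rot"]).as_matrix(); a=np.radians(yaw)
    Mt=np.array([[0,np.cos(a),np.sin(a)],[0,np.sin(a),-np.cos(a)],[-1,0,0]])
    print("t",round(o["t"],2),"pos",np.round(o["tool_pos"],4),"F",np.round(o["contact_force"],1),"yaw",np.degrees(np.arctan2(M[1,1],M[0,1])).round(2))
    print("shift",(M.T@(np.array([tx,ty,tz])-o["tool_pos"])).round(4),"turn",np.degrees(R.from_matrix(M.T@Mt).as_rotvec()).round(2),"q",np.round(o["q"],2))
E
python3 -c "
from h import *
rel(.5987,.398,.02,-11.4)"
```

```text
t 6.02 pos [0.5589 0.309  0.2304] F [-0.6 -0.   0.2] yaw -8.74
shift [ 0.2105  0.0227 -0.0948] turn [ 2.66  0.19 -0.85] q [ 0.39  0.08  1.59 -0.01  1.47  0.55]
```

>>> {"name": "arm_command", "arguments": {"plan": [[[0,0.0075,-0.0316,1.0,0,-0.3,0.055],[0,0.0075,-0.0316,1.0,0,-0.3,0.055],[0,0.0077,-0.0316,0.7,0.1,-0.2,0.055],[0,0,0,0,0,0,0.055]]]}}

```text
t: 6.35
tool_pos: [0.5971, 0.3998, 0.2277]
tool_rot: [1.351, 1.107, -1.359]
contact_force: [-1.1, -0.6, -0.7]
opening: 0.055
```

```bash
python3 -c "
from h import *
rel(.5987,.398,.02,-11.4)"
```

```text
t 6.35 pos [0.5971 0.3998 0.2277] F [-1.1 -0.6 -0.7] yaw -11.46
shift [0.2077 0.0025 0.0006] turn [-0.06  0.23  0.15] q [ 0.49  0.27  1.37 -0.    1.5   0.69]
```

>>> {"name": "arm_command", "arguments": {"plan": [[[0.026,0.0003,0,0,0,0,0.055],[0.026,0.0003,0,0,0,0,0.055],[0.026,0.0003,0,0,0,0,0.055],[0.026,0.0003,0,0,0,0,0.055],[0.026,0.0003,0,0,0,0,0.055],[0.026,0.0003,0,0,0,0,0.055],[0.026,0.0003,0,0,0,0,0.055],[0.02,0,0,0,0,0,0.055],[0,0,0,0,0,0,0.055]]]}}

```text
t: 7.1
tool_pos: [0.6018, 0.4011, 0.021]
tool_rot: [1.354, 1.106, -1.35]
contact_force: [-0.8, -1.2, -0.3]
opening: 0.0555
```

```bash
python3 -c "
from h import *
rel(.5987,.398,.02,-11.4)
rel(.576+.073*.197,.2853+.073*.98,.02,-11.4)
save('top','top1');a=cv2.imread('pics/top1.png')[130:290,140:460]
cv2.imwrite('pics/crop2.png',cv2.resize(a,None,fx=2.5,fy=2.5,interpolation=2))"
```

```text
t 7.1 pos [0.6018 0.4011 0.021 ] F [-0.8 -1.2 -0.3] yaw -11.27
shift [ 0.001  -0.0025  0.0036] turn [ 0.13  0.03 -0.2 ] q [ 0.49  0.46  1.5  -0.    1.18  0.68]
t 7.1 pos [0.6018 0.4011 0.021 ] F [-0.8 -1.2 -0.3] yaw -11.27
shift [ 0.001  -0.0026  0.0456] turn [ 0.13  0.03 -0.2 ] q [ 0.49  0.46  1.5  -0.    1.18  0.68]
```

View pics/crop2.png

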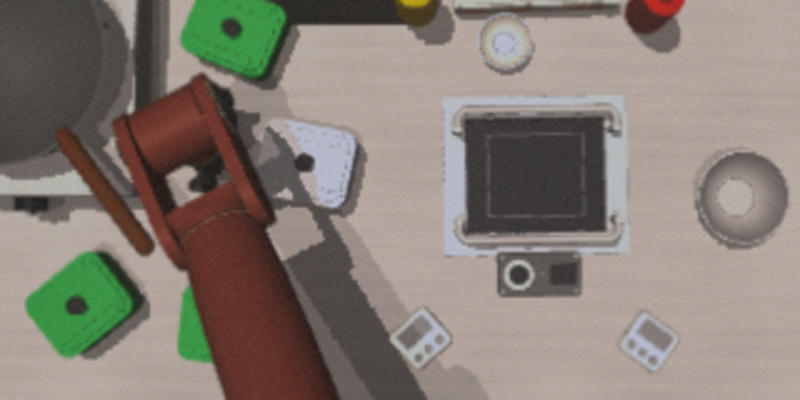

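The pusher stands behind the container's far-left side at crop (215,170), clear of the green ones. Now I'll make contact and push 15 mm straight.

>>> {"name": "arm_command", "arguments": {"plan": [[[0,-0.001,0.01,0,0,0,0.055],[0,-0.001,0.01,0,0,0,0.055],[0,-0.0006,0.01,0,0,0,0.055],[0,0,0.006,0,0,0,0.055],[0,0,0.004,0,0,0,0.055],[0,0,0.004,0,0,0,0.055],[0,0,0.004,0,0,0,0.055],[0,0,0.004,0,0,0,0.055],[0,0,0.004,0,0,0,0.055]]]}}

```text
t: 7.9
tool_pos: [0.594, 0.3467, 0.0342]
tool_rot: [1.37, 1.104, -1.333]
contact_force: [1.0, 1.3, -1.4]
opening: 0.0548
```

```bash
cat >> h.py <<'E'
def where(c0):
    for c in("top","side"):
        get_image(c)
        for n in("container","lid_knob"):
            for d in mark_of(c,n):
                p=w(c,d["at"])
                if np.hypot(*(p[:2]-c0))<.04: print(c,n,round(d["conf"],2),p.round(4))
    C=np.array([.5626,-.019]); m=lidrect("top",np.array([*c0,0]))
    ct=max(cv2.findContours(m.astype(np.uint8),0,2)[0],key=cv2.contourArea)[:,0,:]
    P=np.array([ray("top",u,v,.05)[:2] for u,v in ct],np.float32); print("rect",cv2.minAreaRect(P),"xmin/max",P.min(0),P.max(0))
E
python3 -c "
from h import *
rel(.58,.35,.02,-11.4); where(np.array([.574,.275])) "
```

```text
t 7.9 pos [0.594  0.3467 0.0342] F [ 1.   1.3 -1.4] yaw -11.29
shift [ 0.0139 -0.0146 -0.0003] turn [ 0.12 -0.74 -1.02] q [0.42 0.36 1.6  0.   1.15 0.62]
top container 0.77 [0.5735 0.2805 0.0033]
top lid_knob 0.58 [0.5736 0.2755 0.0688]
side container 0.86 [0.5749 0.276  0.0013]
side lid_knob 0.54 [0.5743 0.2744 0.0676]
rect ((0.5742971897125244, 0.2671356797218323), (0.11071377992630005, 0.10181549191474915), 78.71162414550781) xmin/max [0.52007604 0.20978314] [0.63191676 0.31208324]
```

>>> {"name": "arm_command", "arguments": {"plan": [[[0.003,-0.0006,0.0045,-0.44,-0.15,-0.2,0.055],[0.003,-0.0006,0.0045,-0.44,-0.15,-0.2,0.055],[0.003,-0.0006,0.0045,-0.44,-0.15,-0.2,0.055],[0.003,-0.0006,0.0045,-0.44,-0.15,-0.2,0.055],[0.002,-0.0006,0.0045,-0.44,-0.1,-0.2,0.055],[0.002,-0.0006,0.0045,-0.44,0,0,0.055],[0.001,-0.0006,0.0045,-0.44,0,0,0.055],[0.001,-0.0006,0.0045,-0.44,0,0,0.055]]]}}

```text
t: 8.97
tool_pos: [0.586, 0.315, 0.0186]
tool_rot: [1.313, 1.148, -1.294]
contact_force: [1.2, 3.4, 3.2]
opening: 0.055
```

```bash
python3 -c "
from h import *
rel(.58,.35,.02,-11.4); where(np.array([.569,.24])) "
```

```text
t 8.97 pos [0.586  0.315  0.0186] F [1.2 3.4 3.2] yaw -7.35
shift [-0.0011 -0.0105 -0.034 ] turn [ 4.05 -0.56 -0.33] q [0.38 0.34 1.66 0.01 1.13 0.5 ]
top container 0.73 [0.5698 0.2436 0.0065]
top lid_knob 0.6 [0.5721 0.2423 0.0713]
side container 0.56 [ 0.5758  0.2446 -0.0012]
side lid_knob 0.46 [0.5719 0.2419 0.0658]
rect ((0.5701612234115601, 0.22927072644233704), (0.09840478003025055, 0.10190468281507492), 82.92810821533203) xmin/max [0.5167863  0.17696235] [0.6252405  0.27242553]
```

>>> {"name": "arm_command", "arguments": {"plan": [[[0,-0.0001,0.0045,0,0,0,0.055],[0,-0.0001,0.0045,0,0,0,0.055],[0,-0.0001,0.0045,0,0,0,0.055],[0,-0.0001,0.0045,0,0,0,0.055],[0,-0.0001,0.0045,0,0,0,0.055],[0,-0.0001,0.0045,0,0,0,0.055],[0,-0.0001,0.0045,0,0,0,0.055],[0,-0.0001,0.0045,0,0,0,0.055]]]}}

```text
t: 10.03
tool_pos: [0.5798, 0.2784, 0.018]
tool_rot: [1.315, 1.15, -1.293]
contact_force: [0.8, 2.0, 0.3]
opening: 0.0552
```

```bash
python3 -c "
from h import *
rel(.58,.35,.02,-11.4); where(np.array([.566,.205])) "
```

```text
t 10.03 pos [0.5798 0.2784 0.018 ] F [0.8 2.  0.3] yaw -7.35
shift [-0.0012 -0.009  -0.071 ] turn [ 4.05 -0.7  -0.3 ] q [0.33 0.3  1.71 0.01 1.12 0.45]
top container 0.87 [0.5644 0.2087 0.0054]
top lid_knob 0.61 [0.5635 0.2065 0.0699]
side lid_knob 0.41 [0.568  0.2037 0.0697]
rect ((0.5660302042961121, 0.18521764874458313), (0.10509505122900009, 0.08215989172458649), 0.004288243129849434) xmin/max [0.5134845  0.14413768] [0.6185751  0.22630127]
```

>>> {"name": "arm_command", "arguments": {"plan": [[[0,-0.0011,0.0045,-0.82,0,0,0.055],[0,-0.0011,0.0045,-0.82,0,0,0.055],[0,-0.0011,0.0045,-0.82,0,0,0.055],[0,-0.0011,0.0045,-0.82,0,0,0.055],[0,-0.0011,0.0045,-0.82,0,0,0.055],[0,-0.0011,0.0045,-0.82,0,0,0.055],[0,-0.0011,0.0045,-0.82,0,0,0.055],[0,-0.0011,0.0045,-0.82,0,0,0.055]]]}}

```text
t: 11.1
tool_pos: [0.5675, 0.2433, 0.0179]
tool_rot: [1.225, 1.214, -1.197]
contact_force: [1.0, 2.8, 0.9]
opening: 0.0547
```

```bash
python3 -c "
from h import *
rel(.58,.35,.02,0); where(np.array([.563,.17]))
save('top','top2');a=cv2.imread('pics/top2.png')[130:290,140:460]
cv2.imwrite('pics/crop3.png',cv2.resize(a,None,fx=2.5,fy=2.5,interpolation=2))"
```

```text
t 11.1 pos [0.5675 0.2433 0.0179] F [1.  2.8 0.9] yaw -0.06
shift [-0.0003  0.0124 -0.1067] turn [-0.06 -0.87 -0.47] q [0.28 0.25 1.78 0.01 1.1  0.27]
top container 0.95 [0.5604 0.1713 0.0032]
top lid_knob 0.51 [0.5624 0.1655 0.0696]
side container 0.71 [ 0.5611  0.1691 -0.0006]
rect ((0.5626906752586365, 0.14747905731201172), (0.07882063835859299, 0.09844043105840683), 89.946044921875) xmin/max [0.5134457  0.10804098] [0.61194795 0.18684298]
```

View pics/crop3.png

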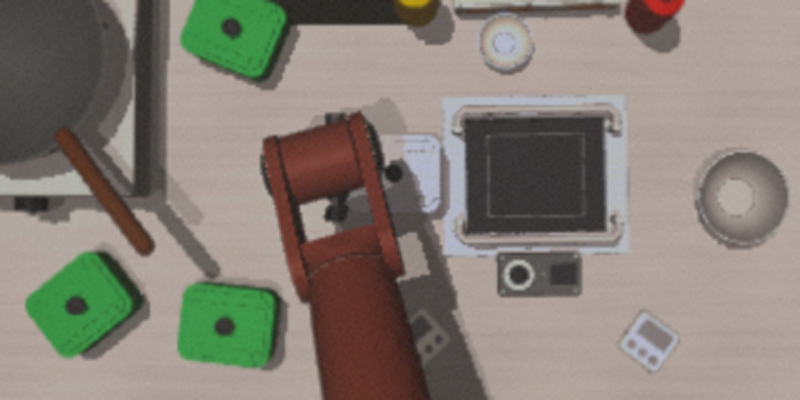

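The container is centred on the opening and square to it, with its lid edge at crop x≈440 just before the posts. Now the straight push.

>>> {"name": "arm_command", "arguments": {"plan": [[[0,0.0001,0.005,0,-0.1,0,0.055],[0,0.0001,0.005,0,-0.1,0,0.055],[0,0.0001,0.005,0,-0.1,0,0.055],[0,0.0001,0.005,0,0,0,0.055],[0,0.0001,0.005,0,0,0,0.055],[0,0.0001,0.005,0,0,0,0.055],[0,0.0001,0.005,0,0,0,0.055],[0,0.0001,0.005,0,0,0,0.055],[0,0.0001,0.005,0,0,0,0.055]]]}}

```text
t: 12.3
tool_pos: [0.5687, 0.1972, 0.0177]
tool_rot: [1.224, 1.212, -1.198]
contact_force: [0.9, 1.9, 1.3]
opening: 0.0552
```

```bash
python3 -c "
from h import *
rel(.568,.07,.02,0); where(np.array([.563,.127]))"
```

```text
t 12.3 pos [0.5687 0.1972 0.0177] F [0.9 1.9 1.3] yaw -0.1
shift [-0.004  -0.0004  0.1272] turn [-0.1  -0.76 -0.5 ] q [0.2  0.21 1.82 0.01 1.1  0.2 ]
top lid_knob 0.37 [0.5614 0.1212 0.0687]
side container 0.96 [ 5.615e-01  1.277e-01 -1.000e-04]
rect ((0.5626360177993774, 0.09659220278263092), (0.0688648447394371, 0.0984688550233841), 89.97855377197266) xmin/max [0.5133961  0.06215982] [0.6118821  0.13103446]
```

>>> {"name": "arm_command", "arguments": {"plan": [[[0,-0.0001,0.005,0,0,0,0.055],[0,-0.0001,0.005,0,0,0,0.055],[0,-0.0001,0.005,0,0,0,0.055],[0,0,0.005,0,0,0,0.055],[0,0,0.005,0,0,0,0.055],[0,0,0.005,0,0,0,0.055],[0,0,0.005,0,0,0,0.055],[0,0,0.005,0,0,0,0.055],[0,0,0.005,0,0,0,0.055],[0,0,0.005,0,0,0,0.055]]]}}

```text
t: 13.53
tool_pos: [0.5684, 0.1459, 0.0175]
tool_rot: [1.227, 1.215, -1.194]
contact_force: [1.0, 2.6, 1.8]
opening: 0.0552
```

```bash
python3 -c "
from h import *
rel(.568,.07,.02,0); where(np.array([.563,.073]))"
```

```text
t 13.53 pos [0.5684 0.1459 0.0175] F [1.  2.6 1.8] yaw -0.03
shift [-0.0038 -0.0003  0.0759] turn [-0.02 -1.   -0.55] q [0.12 0.18 1.86 0.02 1.09 0.11]
top container 0.7 [0.563  0.0767 0.0039]
side container 0.98 [ 0.5638  0.0726 -0.0007]
rect ((0.5625686049461365, 0.040811602026224136), (0.055783722549676895, 0.09856796264648438), 89.77849578857422) xmin/max [0.5133188  0.01278016] [0.61181444 0.06879734]
```

>>> {"name": "arm_command", "arguments": {"plan": [[[0,0,0.005,0,0,0,0.055],[0,0,0.005,0,0,0,0.055],[0,0,0.005,0,0,0,0.055],[0,0,0.005,0,0,0,0.055],[0,0,0.005,0,0,0,0.055],[0,0,0.005,0,0,0,0.055],[0,0,0.005,0,0,0,0.055],[0,0,0.005,0,0,0,0.055],[0,0,0.005,0,0,0,0.055],[0,0,0.005,0,0,0,0.055],[0,0,0.005,0,0,0,0.055],[0,0,0.005,0,0,0,0.055],[0,0,0.005,0,0,0,0.055],[0,0,0.005,0,0,0,0.055],[0,0,0.003,0,0,0,0.055]]]}}

```text
t: 15.18
tool_pos: [0.5688, 0.069, 0.0168]
tool_rot: [1.23, 1.218, -1.19]
contact_force: [-0.5, 3.5, 1.9]
opening: 0.0552
```

```bash
python3 -c "
from h import *
rel(.568,.07,.02,0); where(np.array([.563,-.002]))"
```

```text
t 15.18 pos [0.5688 0.069  0.0168] F [-0.5  3.5  1.9] yaw 0.03
shift [-0.0032 -0.0008 -0.0011] turn [ 0.03 -1.27 -0.63] q [-0.02  0.15  1.89  0.03  1.09 -0.03]
top container 0.95 [ 0.5614 -0.0052  0.0053]
side container 0.65 [ 0.5631 -0.0054  0.0033]
rect ((0.5657474994659424, -0.0446830615401268), (0.04285358637571335, 0.09871626645326614), 89.71249389648438) xmin/max [ 0.5164233  -0.06627478] [ 0.6150607  -0.02304026]
```

>>> {"name": "arm_command", "arguments": {"plan": [[[0,0,-0.005,0,0,0,0.055],[0,0,-0.006,0,0,0,0.055],[0,0,0,0,0,0,0.055],[-0.02,0,0,0,0,0,0.055],[-0.03,0,0,0,0,0,0.055],[-0.03,0,0,0,0,0,0.055],[-0.03,0,0,0,0,0,0],[-0.02,0,0,0,0,0,0],[-0.01,-0.03,0,0,-0.4,-0.2,0],[0,-0.03,0,0,-0.4,-0.2,0],[0,-0.03,0,0,-0.4,-0.2,0],[0,-0.025,0,0,0,0,0],[0,0,0,0,0,0,0]]]}}

```text
t: 16.67
tool_pos: [0.4473, 0.0808, 0.1621]
tool_rot: [1.201, 1.214, -1.208]
contact_force: [0.9, -0.6, -0.8]
opening: -0.0
```

```bash
python3 -c "
from h import *
rel(.429,.009,.075,0); where(np.array([.563,-.002]))
for c in('top','side'):
  get_image(c); print(c,[(round(d['conf'],2),w(c,d['at']).round(4)) for d in mark_of(c,'switch_top')[:2]])
save('side','side2');a=cv2.imread('pics/side2.png')[110:290,220:500]
cv2.imwrite('pics/crop4.png',cv2.resize(a,None,fx=2.5,fy=2.5,interpolation=2))"
```

```text
t 16.67 pos [0.4473 0.0808 0.1621] F [ 0.9 -0.6 -0.8] yaw 0.36
shift [ 0.0873 -0.0184  0.0715] turn [0.36 0.11 0.23] q [ 0.02 -0.32  2.07 -0.    1.4   0.01]
top container 0.73 [ 0.5639 -0.0045  0.0039]
top lid_knob 0.38 [ 0.5649 -0.0032  0.0704]
side container 0.8 [ 0.5658 -0.0041  0.0017]
side lid_knob 0.54 [ 0.5654 -0.0065  0.0673]
rect ((0.564177393913269, -0.0052866823971271515), (0.12185969203710556, 0.10179024934768677), 89.96987915039062) xmin/max [ 0.5132953  -0.06623115] [0.61509055 0.05565611]
top []
side [(0.63, array([0.426 , 0.0097, 0.0513]))]
```

View pics/crop4.png

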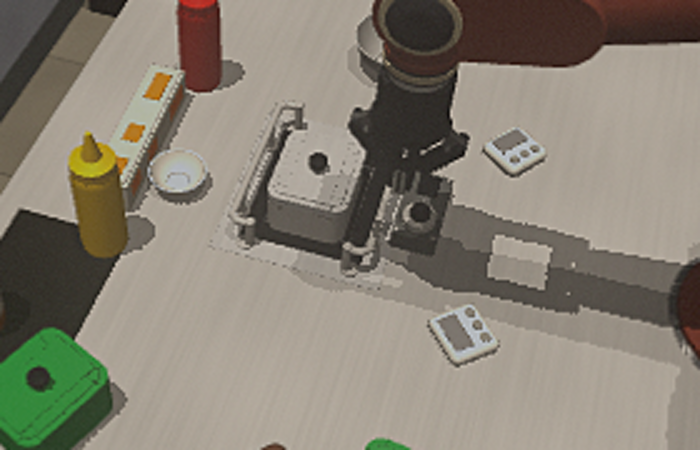

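The container sits inside the rails on the glass: in the crop its lid is at (318,165) and the button at (420,212). Measured corners lie about 20 mm inside the nearest glass edge. Next I'll go above the button.

>>> {"name": "arm_command", "arguments": {"plan": [[[0,-0.006,0.024,0,0,0,0],[0,-0.006,0.024,0,0,0,0],[0,-0.0065,0.0235,0,0,0,0],[0.025,0,0,0,0,0,0],[0.025,0,0,0,0,0,0],[0.025,0,0,0,0,0,0],[0.008,0,0,0,0,0,0],[0,0,0,0,0,0,0]]]}}

```text
t: 17.98
tool_pos: [0.4349, 0.0047, 0.0802]
tool_rot: [1.205, 1.206, -1.203]
contact_force: [0.5, -0.2, 0.4]
opening: 0.0002
```

```bash
python3 -c "
from h import *
rel(.429,.009,.046,0)"
```

```text
t 17.98 pos [0.4349 0.0047 0.0802] F [ 0.5 -0.2  0.4] yaw 0.32
shift [ 0.0341 -0.006  -0.0045] turn [ 0.32  0.19 -0.27] q [-0.16 -0.28  2.18 -0.    1.24 -0.16]
```

>>> {"name": "arm_command", "arguments": {"plan": [[[0,-0.006,-0.0045,0,0,0,0],[0.01,0,0,0,0,0,0],[0.01,0,0,0,0,0,0],[0.004,0,0,0,0,0,0],[0.003,0,0,0,0,0,0],[0.003,0,0,0,0,0,0],[0.002,0,0,0,0,0,0]]]}}

```text
t: 18.57
tool_pos: [0.432, 0.0098, 0.0503]
tool_rot: [1.206, 1.201, -1.197]
contact_force: [-0.9, -0.2, 1.8]
opening: 0.0005
```

>>> {"name": "arm_command", "arguments": {"plan": [[[0.002,0,0,0,0,0,0],[0.002,0,0,0,0,0,0],[0.002,0,0,0,0,0,0]]]}}

```text
t: 18.82
tool_pos: [0.4323, 0.0098, 0.0457]
tool_rot: [1.205, 1.202, -1.198]
contact_force: [-8.8, 1.5, 21.0]
opening: 0.0001
```

The force jumped to 21 N at z=0.0457, so the button is at its stop. Now I'll release it and retreat.

>>> {"name": "arm_command", "arguments": {"plan": [[[0,0,0,0,0,0,0],[-0.01,0,0,0,0,0,0],[-0.02,0,0,0,0,0,0],[-0.03,0,0,0,0,0,0],[-0.04,0,0,0,0,0,0],[-0.04,0,0,0,0,0,0],[-0.03,0,0,0,0,0,0],[0,0,-0.04,0,0,0,0],[0,0,-0.04,0,0,0,0],[0,0,-0.04,0,0,0,0],[0,0,-0.04,0,0,0,0],[0,0,-0.04,0,0,0,0],[0,0,0,0,0,0,0],[0,0,0,0,0,0,0]]]}}

```text
t: 19.98
tool_pos: [0.4335, 0.2177, 0.2349]
tool_rot: [1.226, 1.185, -1.187]
contact_force: [0.3, 0.6, -0.6]
opening: 0.0005
```

```bash
python3 -c "
from h import *
rel(.429,.009,.046,0); where(np.array([.563,-.005]))
for c in('top','side'):
  get_image(c); print(c,[(round(d['conf'],2),w(c,d['at']).round(4)) for d in mark_of(c,'switch_top')[:2]])
a=get_image('top')[60:300,200:520,::-1]
cv2.imwrite('pics/crop5.png',cv2.resize(a,None,fx=2.5,fy=2.5,interpolation=2))"
```

```text
t 19.98 pos [0.4335 0.2177 0.2349] F [ 0.3  0.6 -0.6] yaw -0.14
shift [ 0.1886 -0.01    0.2088] turn [-0.14 -0.03 -1.83] q [ 0.32 -0.32  1.94 -0.01  1.49  0.32]
top container 0.92 [ 5.594e-01 -4.000e-04  6.600e-03]
top lid_knob 0.59 [ 0.5631 -0.0059  0.0719]
top lid_knob 0.35 [ 0.5663 -0.0031  0.0069]
side container 0.76 [ 5.664e-01 -3.400e-03 -4.000e-04]
side lid_knob 0.45 [ 0.5644 -0.0092  0.0696]
rect ((0.5658416748046875, -0.005327686667442322), (0.12186139076948166, 0.10519571602344513), 89.88813781738281) xmin/max [ 0.51319635 -0.06634169] [0.61834615 0.05564802]
top [(0.48, array([0.4292, 0.0077, 0.0526]))]
side [(0.68, array([0.7329, 0.0251, 0.001 ]))]
```

View pics/crop5.png

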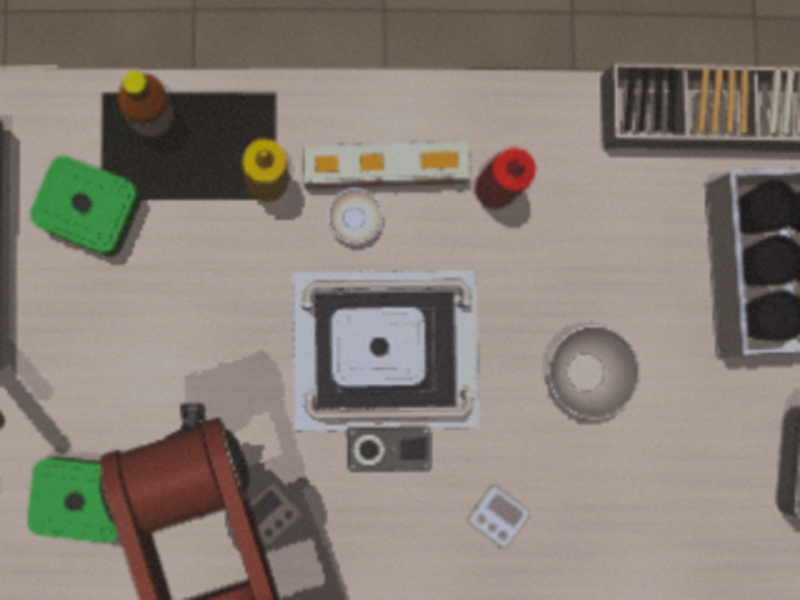

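The container at crop (378,347) is entirely on the black glass. The button at (369,449) is free, and the bystanders are where they were. Handing in.

```bash
python3 -c "
from h import *
print(finish_job())"
```

```text
the job is handed in; nothing more can be done
None
```

The container is on the warming plate, the power button has been pressed and released, and the job is handed in; no verdict was reported.

- **Push:** I pushed the silver container by its far-left side with the two fingertips. A gentle arc squared it up, then it went straight in through the left opening. The wrist force stayed under about 5 N at every check.
- **Final position:** the last top view puts the container about 14 mm left of the plate's centre, within about 3 mm of it front to back, and square to it. All corners are inside the glass, about 20 mm from the nearest end.
- **Button:** I pressed with closed fingers until the force rose to 21 N at 45.7 mm height, about 6 mm below the released top. After that the arm backed away and was clear of everything. The top camera then placed the button top at 52.6 mm, so it is up again.
- **Bystanders:** all that showed in the last picture look unmoved. I judged this by eye and did not measure it.
- **Disagreements:** in the last check the side camera's best match for the button was the sauce dish, so only the top camera confirms the button is up. The estimates of the container's position differed by up to about 7 mm, well inside the margin.

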